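# Scoop ferrite beads into a kit box and shut it

## Robot

A 6-joint arm with a two-finger parallel gripper is mounted at the origin on the work surface. World frame = base frame: x ahead of the robot, y to its left, z up, the work surface at z = 0. Lengths are in m, angles in rad, forces in N, time in s.
With the tool pointing down it reaches from about 0.325 to 0.9 m from the base axis. Payload 6.1 kg.
Tool frame: the origin (TCP) lies midway between the tips of the shut fingers; the grasp point (between the pads) lies 19 mm behind it; z points along the fingers, y is the line along which they close (so a half turn about z gives the same grasp; the last joint's range is limited). The gripper opens to 85 mm and grips with 20 to 120 N. Pads are 22 mm wide; open, the fingers measure 114 mm over their backs; the gripper's body (76 mm by 85 mm) begins 54 mm behind the grasp point. The pads swing forward as they close: fully open they stand 13 mm farther back than shut.
Start: joints at [-0.126, 0.22, 1.526, -0, 1.395, -0.126], TCP at [0.625, -0, 0.231] pointing down, gripper open.
Joint ranges: [-2.98, 2.98], [-0.91, 2.08], [0.09, 2.57], [-1.24, 4.39], [0.2, 2.65], [-2.68, 2.68]. Speed limits (rad/s): [2.57, 2.57, 3.01, 3.14, 3.14, 3.14].

## Interface

Orientations are given as [roll, pitch, yaw] about the fixed x, y, z axes, in that order (R = Rz(yaw) Ry(pitch) Rx(roll)).
In Python, from plant import movep, move_l, set_joints, gripper_to, hold, inverse_kinematics, observe, get_image, get_calibration, Unreachable, job_done gives the robot as it stands. Calls block until the motion is done:
- movep(position, orientation): joint-space move of the TCP to a pose.
- move_l(position, feed=0.15, rotation=None, max_force=None): straight line of the TCP; rotation=None keeps the orientation; feed is the mean speed in m/s. With max_force (N) it stops when the force on the tool has changed by that much, and returns True; else False.
- set_joints(angles): joint-space move.
- gripper_to(opening, f_grip=None): finger opening in m; f_grip is the grip in N (None keeps the last); returns when the fingers have stopped.
- hold(seconds).
- inverse_kinematics(position, orientation): joint angles nearest the present ones, or None.
- observe(): the state.
- get_image(name): name is "scene" or "side" or "wrist"; returns (picture, depth): 400x640x3 uint8, red, green, blue; 400x640 float32, m along the optical axis (not along the pixel's ray), 0 where there is no reading.
- get_calibration(name): a dict with "intrinsics" (3x3 intrinsics, pixels), "dist_coeffs" ([k1, k2, p1, p2, k3] as OpenCV has them; the pictures are not rectified), "world_from_camera" (4x4, takes a point from camera to world coordinates). Camera axes: x right, y down, z forward; pixel columns grow to the right and rows downward; lengths in m; the calibration is good to about 2 mm. A picture is of the moment at which its call begins: read the wrist's pose just before it. get_calibration takes no time and is no camera call; for the wrist camera it gives the pose at the moment of the call.
A pose or a line that the arm cannot do raises Unreachable and nothing moves.
- job_done(): hands the job in; it is judged then, once.
The state is a dict: "time_s": time; "q": joint angles; "joint_velocities": joint speeds; "joint_torque": joint torques, N m; "eef_pos": TCP position; "tcp_rot": TCP orientation; "ft_force": force on the tool from outside, world axes, zero at the start; "torque": the same for the moment, N m; "opening": finger opening in m; "grasp_force": force on a finger pad.
Only numpy, scipy, OpenCV 4.12 (cv2) and the standard library are available. Lean on these libraries where they do the work, as an engineer would, in place of code of your own. Each camera call takes 0.05 s, during which the arm holds its last target. There are 200 camera calls.

## Task

Using the scoop, never the fingers, scoop ferrite beads out of the orange bin and tip at least three of them into the white kit box. Lay the scoop back flat on its yellow pad, empty, and shut the box's green lid fully; every bead must end up in the box or in the bin, and the other things on the bench stay where they are.

Things in the scene. Friction and masses are not known exactly. Their poses are not given: they have to be found in the camera images.
- bin: fixed open bin of orange plastic, 210 (its x) x 128 (its y) x 38 mm high, walls and floor 5 mm thick (inside 200 x 118, inner floor 5 mm above the table); origin at the centre of its underside. The beads start in its +x half.
- scoop: loose scoop, 150 g: aluminium blade 84 long (x) x 76 wide (y), floor 2 mm, side walls 28 high to 12 mm short of the front, back wall 36 mm high at x = -41 mm. Origin: centre of blade underside, +x to the open front, z up. Red handle 18 wide (y) x 22 thick x 110 mm long rises backwards at 40 degrees from the top of the back wall, to 105 mm high, 130 mm behind the origin
- scoop_grip (a point): point on the axis of the scoop's red handle, 97 mm behind the scoop's origin and 76 mm above its underside, 33 mm from the handle's upper end; axes as the scoop's
- scoop_nose (a point): middle of the blade's front lower edge, 42 mm ahead of the scoop's origin; axes as the scoop's
- pad: fixed yellow pad, 230 (its x) x 90 (its y) x 4 mm thick, where the scoop lies; origin at the centre of its underside
- kit: fixed open white box, 130 x 130 x 60 mm high, walls and floor 5 mm thick; origin at the centre of its underside; its lid is hinged along its +x rim
- kit_mid (a point): point on the axis of the white box, 35 mm above its underside; axes as the box's
- lid (a joint): angle of the white box's green lid in rad: 0 shut, grows as it opens upward and back, at most 1.85; it stays where it is left (stiff hinge, about 2 N at the edge)
- lid_hinge (a point): on the lid's hinge line, at its middle, 60.5 mm above the table at the box's +x rim; turns with the lid: its -x axis runs along the lid towards the free edge and its z axis is normal to the lid, up when shut. The lid is a 130 x 130 x 6 mm plate (z 0 to 6 mm) from the hinge on.
- lid_tab (a point): centre of the small tab (16 x 50 x 6 mm) at the middle of the lid's free edge, 140 mm from the hinge; axes as the lid's
- bead0: loose ferrite bead 0, origin at its centre: dark grey barrel-shaped bead with rounded ends, 22 mm in diameter and 22 mm long (its z), about 25 g
- bead1: loose ferrite bead 1, origin at its centre: dark grey barrel-shaped bead with rounded ends, 22 mm in diameter and 22 mm long (its z), about 25 g
- bead2: loose ferrite bead 2, origin at its centre: dark grey barrel-shaped bead with rounded ends, 22 mm in diameter and 22 mm long (its z), about 25 g
- bead3: loose ferrite bead 3, origin at its centre: dark grey barrel-shaped bead with rounded ends, 22 mm in diameter and 22 mm long (its z), about 25 g
- bead4: loose ferrite bead 4, origin at its centre: dark grey barrel-shaped bead with rounded ends, 22 mm in diameter and 22 mm long (its z), about 25 g
- bead5: loose ferrite bead 5, origin at its centre: dark grey barrel-shaped bead with rounded ends, 22 mm in diameter and 22 mm long (its z), about 25 g
- bead6: loose ferrite bead 6, origin at its centre: dark grey barrel-shaped bead with rounded ends, 22 mm in diameter and 22 mm long (its z), about 25 g
- spool_a: bystander: upright solder spool, 66 mm in diameter, 52 mm high; origin at the centre of its underside
- spool_b: bystander: upright solder spool, 66 mm in diameter, 52 mm high; origin at the centre of its underside
- flux: bystander: amber flux bottle, 48 mm in diameter, 110 mm high; origin at the centre of its underside
- driver: bystander: screwdriver with an orange handle, lying; origin at the centre of its underside
- brush: bystander: brush, lying; origin at the centre of its underside
- board: bystander: green circuit board, 110 x 80 mm, 18 mm high over its parts; origin at the centre of its underside

How it is judged:
On the way, in this order (a step that is already met when the one before it is completed fails the run):
1. the scoop carries at least one bead, lifted clear of the bin (height (world z) of scoop above 0.06 m and ((x of bead0 in the frame of scoop between -0.042 and 0.044 m and y of bead0 in the frame of scoop between -0.038 and 0.038 m and z of bead0 in the frame of scoop between 0 and 0.05 m) or (x of bead1 in the frame of scoop between -0.042 and 0.044 m and y of bead1 in the frame of scoop between -0.038 and 0.038 m and z of bead1 in the frame of scoop between 0 and 0.05 m) or (x of bead2 in the frame of scoop between -0.042 and 0.044 m and y of bead2 in the frame of scoop between -0.038 and 0.038 m and z of bead2 in the frame of scoop between 0 and 0.05 m) or (x of bead3 in the frame of scoop between -0.042 and 0.044 m and y of bead3 in the frame of scoop between -0.038 and 0.038 m and z of bead3 in the frame of scoop between 0 and 0.05 m) or (x of bead4 in the frame of scoop between -0.042 and 0.044 m and y of bead4 in the frame of scoop between -0.038 and 0.038 m and z of bead4 in the frame of scoop between 0 and 0.05 m) or (x of bead5 in the frame of scoop between -0.042 and 0.044 m and y of bead5 in the frame of scoop between -0.038 and 0.038 m and z of bead5 in the frame of scoop between 0 and 0.05 m) or (x of bead6 in the frame of scoop between -0.042 and 0.044 m and y of bead6 in the frame of scoop between -0.038 and 0.038 m and z of bead6 in the frame of scoop between 0 and 0.05 m))), for 0.2 s.
2. at least three beads are in the white box (((distance between bead0 and kit_mid below 0.078 m and z of bead0 in the frame of kit below 0.062 m and ((distance between each of bead1, bead2 and kit_mid below 0.078 m and z of each of bead1, bead2 in the frame of kit below 0.062 m) or (distance between each of bead1, bead3 and kit_mid below 0.078 m and z of each of bead1, bead3 in the frame of kit below 0.062 m) or (distance between each of bead1, bead4 and kit_mid below 0.078 m and z of each of bead1, bead4 in the frame of kit below 0.062 m) or (distance between each of bead1, bead5 and kit_mid below 0.078 m and z of each of bead1, bead5 in the frame of kit below 0.062 m) or (distance between each of bead1, bead6 and kit_mid below 0.078 m and z of each of bead1, bead6 in the frame of kit below 0.062 m) or (distance between each of bead2, bead3 and kit_mid below 0.078 m and z of each of bead2, bead3 in the frame of kit below 0.062 m) or (distance between each of bead2, bead4 and kit_mid below 0.078 m and z of each of bead2, bead4 in the frame of kit below 0.062 m) or (distance between each of bead2, bead5 and kit_mid below 0.078 m and z of each of bead2, bead5 in the frame of kit below 0.062 m) or (distance between each of bead2, bead6 and kit_mid below 0.078 m and z of each of bead2, bead6 in the frame of kit below 0.062 m) or (distance between each of bead3, bead4 and kit_mid below 0.078 m and z of each of bead3, bead4 in the frame of kit below 0.062 m) or (distance between each of bead3, bead5 and kit_mid below 0.078 m and z of each of bead3, bead5 in the frame of kit below 0.062 m) or (distance between each of bead3, bead6 and kit_mid below 0.078 m and z of each of bead3, bead6 in the frame of kit below 0.062 m) or (distance between each of bead4, bead5 and kit_mid below 0.078 m and z of each of bead4, bead5 in the frame of kit below 0.062 m) or (distance between each of bead4, bead6 and kit_mid below 0.078 m and z of each of bead4, bead6 in the frame of kit below 0.062 m) or (distance between each of bead5, bead6 and kit_mid below 0.078 m and z of each of bead5, bead6 in the frame of kit below 0.062 m))) or (distance between bead1 and kit_mid below 0.078 m and z of bead1 in the frame of kit below 0.062 m and ((distance between each of bead2, bead3 and kit_mid below 0.078 m and z of each of bead2, bead3 in the frame of kit below 0.062 m) or (distance between each of bead2, bead4 and kit_mid below 0.078 m and z of each of bead2, bead4 in the frame of kit below 0.062 m) or (distance between each of bead2, bead5 and kit_mid below 0.078 m and z of each of bead2, bead5 in the frame of kit below 0.062 m) or (distance between each of bead2, bead6 and kit_mid below 0.078 m and z of each of bead2, bead6 in the frame of kit below 0.062 m) or (distance between each of bead3, bead4 and kit_mid below 0.078 m and z of each of bead3, bead4 in the frame of kit below 0.062 m) or (distance between each of bead3, bead5 and kit_mid below 0.078 m and z of each of bead3, bead5 in the frame of kit below 0.062 m) or (distance between each of bead3, bead6 and kit_mid below 0.078 m and z of each of bead3, bead6 in the frame of kit below 0.062 m) or (distance between each of bead4, bead5 and kit_mid below 0.078 m and z of each of bead4, bead5 in the frame of kit below 0.062 m) or (distance between each of bead4, bead6 and kit_mid below 0.078 m and z of each of bead4, bead6 in the frame of kit below 0.062 m) or (distance between each of bead5, bead6 and kit_mid below 0.078 m and z of each of bead5, bead6 in the frame of kit below 0.062 m))) or (distance between bead2 and kit_mid below 0.078 m and z of bead2 in the frame of kit below 0.062 m and ((distance between each of bead3, bead4 and kit_mid below 0.078 m and z of each of bead3, bead4 in the frame of kit below 0.062 m) or (distance between each of bead3, bead5 and kit_mid below 0.078 m and z of each of bead3, bead5 in the frame of kit below 0.062 m) or (distance between each of bead3, bead6 and kit_mid below 0.078 m and z of each of bead3, bead6 in the frame of kit below 0.062 m) or (distance between each of bead4, bead5 and kit_mid below 0.078 m and z of each of bead4, bead5 in the frame of kit below 0.062 m) or (distance between each of bead4, bead6 and kit_mid below 0.078 m and z of each of bead4, bead6 in the frame of kit below 0.062 m) or (distance between each of bead5, bead6 and kit_mid below 0.078 m and z of each of bead5, bead6 in the frame of kit below 0.062 m))) or (distance between bead3 and kit_mid below 0.078 m and z of bead3 in the frame of kit below 0.062 m and ((distance between each of bead4, bead5 and kit_mid below 0.078 m and z of each of bead4, bead5 in the frame of kit below 0.062 m) or (distance between each of bead4, bead6 and kit_mid below 0.078 m and z of each of bead4, bead6 in the frame of kit below 0.062 m) or (distance between each of bead5, bead6 and kit_mid below 0.078 m and z of each of bead5, bead6 in the frame of kit below 0.062 m))) or (distance between bead4 and kit_mid below 0.078 m and z of bead4 in the frame of kit below 0.062 m and (distance between each of bead5, bead6 and kit_mid below 0.078 m and z of each of bead5, bead6 in the frame of kit below 0.062 m)))), for 0.2 s.
At the end, for the whole second after the job is handed in: At least three of the seven beads lie in the white box and every other bead in the box or in the orange bin; the lid is shut (joint under 0.05 rad); the scoop stands flat on its base (tilt under 0.1 rad), at rest, with the centre of its blade over the yellow pad (((distance between bead0 and kit_mid below 0.078 m and z of bead0 in the frame of kit below 0.062 m and ((distance between each of bead1, bead2 and kit_mid below 0.078 m and z of each of bead1, bead2 in the frame of kit below 0.062 m) or (distance between each of bead1, bead3 and kit_mid below 0.078 m and z of each of bead1, bead3 in the frame of kit below 0.062 m) or (distance between each of bead1, bead4 and kit_mid below 0.078 m and z of each of bead1, bead4 in the frame of kit below 0.062 m) or (distance between each of bead1, bead5 and kit_mid below 0.078 m and z of each of bead1, bead5 in the frame of kit below 0.062 m) or (distance between each of bead1, bead6 and kit_mid below 0.078 m and z of each of bead1, bead6 in the frame of kit below 0.062 m) or (distance between each of bead2, bead3 and kit_mid below 0.078 m and z of each of bead2, bead3 in the frame of kit below 0.062 m) or (distance between each of bead2, bead4 and kit_mid below 0.078 m and z of each of bead2, bead4 in the frame of kit below 0.062 m) or (distance between each of bead2, bead5 and kit_mid below 0.078 m and z of each of bead2, bead5 in the frame of kit below 0.062 m) or (distance between each of bead2, bead6 and kit_mid below 0.078 m and z of each of bead2, bead6 in the frame of kit below 0.062 m) or (distance between each of bead3, bead4 and kit_mid below 0.078 m and z of each of bead3, bead4 in the frame of kit below 0.062 m) or (distance between each of bead3, bead5 and kit_mid below 0.078 m and z of each of bead3, bead5 in the frame of kit below 0.062 m) or (distance between each of bead3, bead6 and kit_mid below 0.078 m and z of each of bead3, bead6 in the frame of kit below 0.062 m) or (distance between each of bead4, bead5 and kit_mid below 0.078 m and z of each of bead4, bead5 in the frame of kit below 0.062 m) or (distance between each of bead4, bead6 and kit_mid below 0.078 m and z of each of bead4, bead6 in the frame of kit below 0.062 m) or (distance between each of bead5, bead6 and kit_mid below 0.078 m and z of each of bead5, bead6 in the frame of kit below 0.062 m))) or (distance between bead1 and kit_mid below 0.078 m and z of bead1 in the frame of kit below 0.062 m and ((distance between each of bead2, bead3 and kit_mid below 0.078 m and z of each of bead2, bead3 in the frame of kit below 0.062 m) or (distance between each of bead2, bead4 and kit_mid below 0.078 m and z of each of bead2, bead4 in the frame of kit below 0.062 m) or (distance between each of bead2, bead5 and kit_mid below 0.078 m and z of each of bead2, bead5 in the frame of kit below 0.062 m) or (distance between each of bead2, bead6 and kit_mid below 0.078 m and z of each of bead2, bead6 in the frame of kit below 0.062 m) or (distance between each of bead3, bead4 and kit_mid below 0.078 m and z of each of bead3, bead4 in the frame of kit below 0.062 m) or (distance between each of bead3, bead5 and kit_mid below 0.078 m and z of each of bead3, bead5 in the frame of kit below 0.062 m) or (distance between each of bead3, bead6 and kit_mid below 0.078 m and z of each of bead3, bead6 in the frame of kit below 0.062 m) or (distance between each of bead4, bead5 and kit_mid below 0.078 m and z of each of bead4, bead5 in the frame of kit below 0.062 m) or (distance between each of bead4, bead6 and kit_mid below 0.078 m and z of each of bead4, bead6 in the frame of kit below 0.062 m) or (distance between each of bead5, bead6 and kit_mid below 0.078 m and z of each of bead5, bead6 in the frame of kit below 0.062 m))) or (distance between bead2 and kit_mid below 0.078 m and z of bead2 in the frame of kit below 0.062 m and ((distance between each of bead3, bead4 and kit_mid below 0.078 m and z of each of bead3, bead4 in the frame of kit below 0.062 m) or (distance between each of bead3, bead5 and kit_mid below 0.078 m and z of each of bead3, bead5 in the frame of kit below 0.062 m) or (distance between each of bead3, bead6 and kit_mid below 0.078 m and z of each of bead3, bead6 in the frame of kit below 0.062 m) or (distance between each of bead4, bead5 and kit_mid below 0.078 m and z of each of bead4, bead5 in the frame of kit below 0.062 m) or (distance between each of bead4, bead6 and kit_mid below 0.078 m and z of each of bead4, bead6 in the frame of kit below 0.062 m) or (distance between each of bead5, bead6 and kit_mid below 0.078 m and z of each of bead5, bead6 in the frame of kit below 0.062 m))) or (distance between bead3 and kit_mid below 0.078 m and z of bead3 in the frame of kit below 0.062 m and ((distance between each of bead4, bead5 and kit_mid below 0.078 m and z of each of bead4, bead5 in the frame of kit below 0.062 m) or (distance between each of bead4, bead6 and kit_mid below 0.078 m and z of each of bead4, bead6 in the frame of kit below 0.062 m) or (distance between each of bead5, bead6 and kit_mid below 0.078 m and z of each of bead5, bead6 in the frame of kit below 0.062 m))) or (distance between bead4 and kit_mid below 0.078 m and z of bead4 in the frame of kit below 0.062 m and (distance between each of bead5, bead6 and kit_mid below 0.078 m and z of each of bead5, bead6 in the frame of kit below 0.062 m))) and ((distance between bead0 and kit_mid below 0.078 m and z of bead0 in the frame of kit below 0.062 m) or (x of bead0 in the frame of bin between -0.103 and 0.103 m and y of bead0 in the frame of bin between -0.062 and 0.062 m and z of bead0 in the frame of bin between 0 and 0.05 m)) and ((distance between bead1 and kit_mid below 0.078 m and z of bead1 in the frame of kit below 0.062 m) or (x of bead1 in the frame of bin between -0.103 and 0.103 m and y of bead1 in the frame of bin between -0.062 and 0.062 m and z of bead1 in the frame of bin between 0 and 0.05 m)) and ((distance between bead2 and kit_mid below 0.078 m and z of bead2 in the frame of kit below 0.062 m) or (x of bead2 in the frame of bin between -0.103 and 0.103 m and y of bead2 in the frame of bin between -0.062 and 0.062 m and z of bead2 in the frame of bin between 0 and 0.05 m)) and ((distance between bead3 and kit_mid below 0.078 m and z of bead3 in the frame of kit below 0.062 m) or (x of bead3 in the frame of bin between -0.103 and 0.103 m and y of bead3 in the frame of bin between -0.062 and 0.062 m and z of bead3 in the frame of bin between 0 and 0.05 m)) and ((distance between bead4 and kit_mid below 0.078 m and z of bead4 in the frame of kit below 0.062 m) or (x of bead4 in the frame of bin between -0.103 and 0.103 m and y of bead4 in the frame of bin between -0.062 and 0.062 m and z of bead4 in the frame of bin between 0 and 0.05 m)) and ((distance between bead5 and kit_mid below 0.078 m and z of bead5 in the frame of kit below 0.062 m) or (x of bead5 in the frame of bin between -0.103 and 0.103 m and y of bead5 in the frame of bin between -0.062 and 0.062 m and z of bead5 in the frame of bin between 0 and 0.05 m)) and ((distance between bead6 and kit_mid below 0.078 m and z of bead6 in the frame of kit below 0.062 m) or (x of bead6 in the frame of bin between -0.103 and 0.103 m and y of bead6 in the frame of bin between -0.062 and 0.062 m and z of bead6 in the frame of bin between 0 and 0.05 m)) and value of joint lid below 0.05 rad and x of scoop in the frame of pad between -0.115 and 0.115 m and y of scoop in the frame of pad between -0.045 and 0.045 m and z of scoop in the frame of pad between 0.001 and 0.01 m and angle between scoop's own z axis and vertical below 0.1 rad and linear speed of scoop below 0.02 m/s); the robot touches nothing.
It fails at once if the fingers touch a bead (contact force between the fingers and bead0 above 0.5 N or contact force between the fingers and bead1 above 0.5 N or contact force between the fingers and bead2 above 0.5 N or contact force between the fingers and bead3 above 0.5 N or contact force between the fingers and bead4 above 0.5 N or contact force between the fingers and bead5 above 0.5 N or contact force between the fingers and bead6 above 0.5 N).
It fails at once if a bystander (spool, flux bottle, screwdriver, brush or circuit board) is moved by more than 30 mm (distance of any of spool_a, spool_b, flux, driver, brush, board from where it was at the start of the episode above 0.03 m).
It also fails if it takes over 72 s, if anything falls off the work surface, if the arm or the gripper's body presses on something with over 40 N, if the wrist force passes 120 N, or if a joint passes its speed limit or range.

## Working session

There is one attempt and no reset: what is moved stays moved. The work goes in short steps, each a Python script; the robot and the scene stay as the last script left them, time stands still between calls to the robot, and variables do not carry over. Pictures are saved under pics/ and viewed, at most 11 in all, crops included, and the job is handed in when it is done.

```bash
ls; mkdir -p pics; cat > h.py <<'E'
import numpy as np, cv2
from plant import *
from scipy.spatial.transform import Rotation as R
def cloud(name):
    c=get_calibration(name); im,d=get_image(name)
    K=np.array(c["intrinsics"]);D=np.array(c["dist_coeffs"]);T=np.array(c["world_from_camera"])
    v,u=np.mgrid[0:400,0:640]
    p=cv2.undistortPoints(np.stack([u,v],-1).reshape(-1,1,2).astype(np.float64),K,D).reshape(400,640,2)
    P=np.dstack([p,np.ones((400,640))])*d[...,None]
    W=P@T[:3,:3].T+T[:3,3]
    W[d==0]=np.nan
    return im,W,cv2.cvtColor(im,cv2.COLOR_RGB2HSV)
def save(n,im): cv2.imwrite(f"pics/{n}.png",im[...,::-1])
E
python3 - <<'E'
from h import *
a=[]
for n in("scene","side"):
    im,W,h=cloud(n); np.savez(f"{n}.npz",im=im,W=W,h=h); save(n,im); print(n,np.array(get_calibration(n)["world_from_camera"]).round(3).tolist())
print(observe())
E
```

```text
pics
scene [[-0.741, 0.524, -0.42, 1.199], [0.672, 0.573, -0.47, 0.769], [-0.005, -0.63, -0.776, 1.299], [0.0, 0.0, 0.0, 1.0]]
side [[0.967, -0.183, 0.178, 0.26], [-0.255, -0.704, 0.662, -0.93], [0.004, -0.686, -0.728, 1.116], [0.0, 0.0, 0.0, 1.0]]
{'time_s': 0.1, 'q': array([-1.26073217e-01,  2.21164364e-01,  1.52748120e+00,  7.69328945e-07,
        1.39468578e+00, -1.26143517e-01]), 'joint_velocities': array([ 5.30541078e-05, -1.36172531e-03, -9.53763581e-04,  4.97253467e-04,
       -3.73828624e-04, -2.53160738e-03]), 'joint_torque': array([ 6.93603797e-04, -4.98243856e+01, -3.90546799e+01, -2.32586735e-04,
        5.66593517e-03, -2.12633734e-05]), 'eef_pos': array([6.24467350e-01, 8.06779794e-05, 2.30306238e-01]), 'tcp_rot': array([-3.13986787e+00, -2.19494637e-04,  1.57086630e+00]), 'ft_force': array([ 0.00878549, -0.00369037,  0.60031371]), 'torque': array([-0.00749108,  0.03887879,  0.01095833]), 'grasp_force': 0.0, 'opening': 0.08547718951436492}
```

View pics/scene.png

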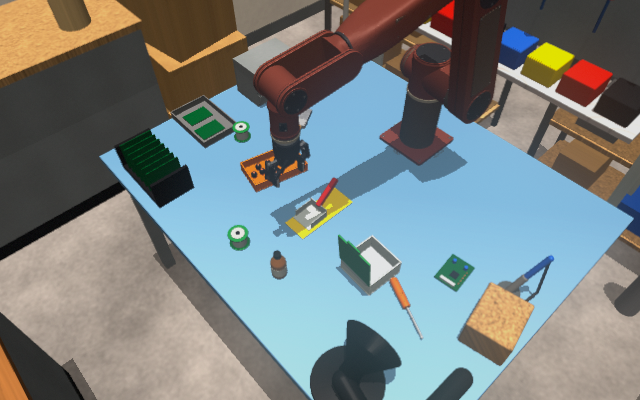

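View pics/side.png

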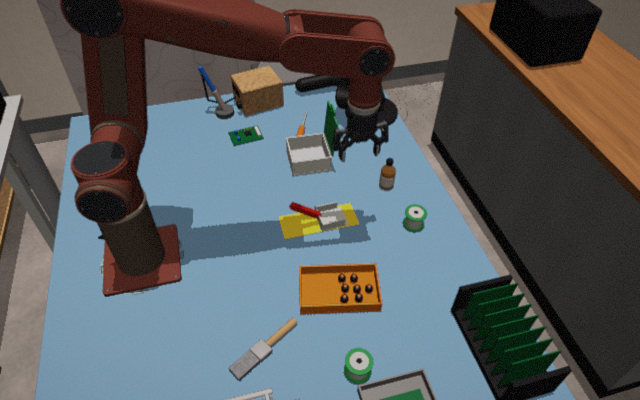

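The scene view shows the bin around (275,165), the pad and scoop around (320,213), and the kit with its lid up around (370,265). In the side view they are at bin (340,288), pad (320,220), scoop handle (305,210) and kit (308,153). The scoop handle points towards the base. Next I'll measure them.

```bash
cat > meas.py <<'E'
from h import *
def rect(P):
    r=cv2.minAreaRect(P.astype(np.float32)*1000); return np.array(r[0]).round(1),np.array(r[1]).round(1),round(r[2],2)
def big(m):
    n,l,s,_=cv2.connectedComponentsWithStats(m.astype(np.uint8)); i=1+np.argmax(s[1:,4]); return l==i
for n in("side","scene"):
    f=np.load(n+".npz"); W,h,im=f["W"],f["h"],f["im"]; H,S,V=[h[...,i].astype(int) for i in range(3)]; Z=W[...,2]
    rX=(W[...,0]>.25)&(W[...,0]<1.0)&(np.abs(W[...,1])<.6)&(Z<.25)
    tab=rX&(abs(H-103)<8)&(Z<.02);print(n,"table z",np.nanmedian(Z[tab]),np.nanstd(Z[tab]))
    def rep(name,m,pr=True):
        m=big(m&rX); P=W[m]; print(name,m.sum(),rect(P[:,:2]) if pr else "", "z",np.percentile(P[:,2],[2,50,98]).round(4)); return P
    rep("pad z",(H>22)&(H<34)&(S>150)&(V>80)&(Z<.012))
    o=(H>5)&(H<20)&(S>180)&(W[...,1]<0.0)
    rep("bin rim",o&(Z>.034)&(Z<.045)); rep("bin all",o&(Z>-.01)&(Z<.045))
    red=((H<5)|(H>174))&(S>150)&(Z<.13)&(W[...,0]>.3)
    P=rep("handle",red)
    P=P[np.isfinite(P).all(1)]; c=P.mean(0); u,s,vt=np.linalg.svd(P-c); t=(P-c)@vt[0]; print(" handle c",c.round(4),"dir",vt[0].round(3),"ends",(c+vt[0]*t.min()).round(4),(c+vt[0]*t.max()).round(4))
    rep("kit rim",(S<60)&(V>90)&(Z>.053)&(Z<.066)&(W[...,1]>.1))
    P=rep("lid",(H>50)&(H<85)&(S>80)&(Z>.055)&(W[...,1]>.1)&(W[...,0]<.9)&(np.abs(W[...,0]-.66)<.2))
    P=P[np.isfinite(P).all(1)];c=P.mean(0);u,s,vt=np.linalg.svd(P-c);print(" lid c",c.round(4),"normal",vt[2].round(3),"sv",s)
    al=(S<70)&(V>60)&(np.abs(W[...,1])<.12)&(Z>.015)&(Z<.06)
    rep("blade",al)
    bd=big(o&(Z<.045)&rX); cs,_=cv2.findContours(bd.astype(np.uint8),0,2); fill=cv2.drawContours(np.zeros(bd.shape,np.uint8),cs,-1,1,-1)>0
    d=fill&(V<90)&(S<140); k,l,s,c=cv2.connectedComponentsWithStats(d.astype(np.uint8))
    for i in range(1,k):
        if s[i,4]>8: q=W[l==i]; print(" bead",s[i,4],np.nanmedian(q,0).round(4),np.nanmax(q[:,2]).round(4))
E
python3 meas.py
python3 -c "
import cv2
a=cv2.imread('pics/side.png')[110:320,230:450];b=cv2.imread('pics/scene.png')[130:300,230:430]
cv2.imwrite('pics/crop.png',cv2.resize(a,None,fx=2.8,fy=2.8,interpolation=cv2.INTER_CUBIC))"
```

```text
side table z 7.382194648464235e-05 0.0026583860175907106
pad z 741 (array([459.4,  14.6]), array([111.7,  93.9]), 0.2) z [0.     0.0049 0.01  ]
bin rim 51 (array([ 403.4, -233.2]), array([106.2,   6.8]), 80.63) z [0.0352 0.0384 0.0417]
bin all 3299 (array([ 505.3, -243.5]), array([131.5, 205.1]), 77.25) z [0.0014 0.0076 0.0391]
handle 190 (array([475.6,   1.2]), array([88. , 17.8]), 5.13) z [0.0416 0.0764 0.1086]
 handle c [4.737e-01 3.000e-04 7.580e-02] dir [ 0.779  0.028 -0.627] ends [ 0.4334 -0.0011  0.1083] [0.5201 0.002  0.0385]
kit rim 264 (array([555.1, 285.5]), array([136.9, 132.4]), 87.44) z [0.0533 0.0575 0.0642]
lid 368 (array([628.2, 282.4]), array([134.5,  17.1]), 86.42) z [0.0745 0.143  0.2049]
 lid c [0.627  0.2812 0.1415] normal [-0.994  0.054  0.098] sv [0.77644082 0.62981199 0.02347731]
blade 145 (array([790.4, -67.7]), array([43.5, 45.5]), 1.58) z [0.0485 0.0533 0.0578]
 bead 21 [ 0.5206 -0.2192  0.0234] 0.0277
 bead 23 [ 0.5492 -0.228   0.0228] 0.031
 bead 21 [ 0.5175 -0.2505  0.0232] 0.028
 bead 24 [ 0.5473 -0.2615  0.0233] 0.0279
 bead 22 [ 0.5784 -0.2684  0.023
[... 327 characters left out ...]
418]
bin all 206 (array([ 579.7, -255.8]), array([129.3,  60.2]), 79.62) z [-0.0014  0.0055  0.0412]
handle 93 (array([490.5,   7.7]), array([61.1, 19.3]), 1.47) z [0.04   0.0657 0.0892]
 handle c [0.4924 0.0095 0.0653] dir [ 0.765  0.038 -0.643] ends [0.4615 0.008  0.0913] [0.5217 0.011  0.0406]
kit rim 218 (array([554.4, 288.7]), array([133.2, 132.4]), 86.49) z [0.0533 0.0589 0.0639]
lid 133 (array([635.5, 284.8]), array([129.5,  10.4]), 86.17) z [0.1715 0.1909 0.2086]
 lid c [0.6359 0.2877 0.1934] normal [ 0.996 -0.052 -0.074] sv [0.40321747 0.10687768 0.01997984]
blade 186 (array([548.6,  12.1]), array([75.4, 80. ]), 1.31) z [0.0157 0.0258 0.0411]
 bead 23 [ 0.5869 -0.2552  0.0214] 0.031
```

View pics/crop.png

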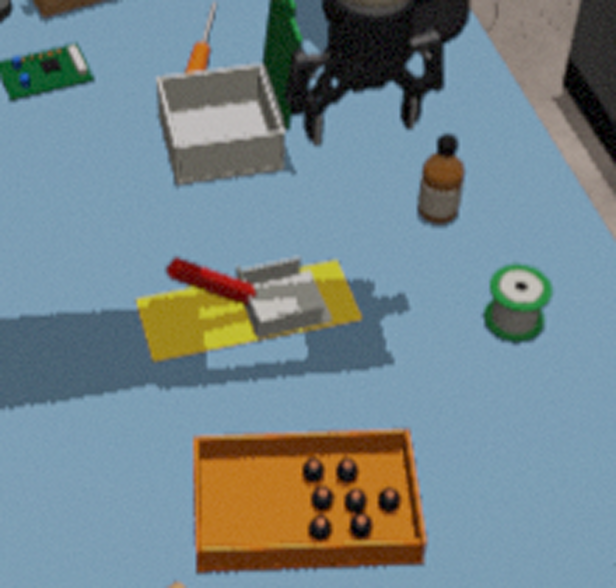

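```bash
cat >> h.py <<'E'
GRIP=np.array([-.097,0,.076]); NOSE=np.array([.042,0,0])
def tool(phi,s=1):
    z=np.array([np.sin(phi),0,-np.cos(phi)]); y=np.array([0,s,0.]); return np.column_stack([np.cross(y,z),y,z])
def tcp(ref,refpt,pitch,yaw,phi,s=1,corr=np.zeros(3)):
    """TCP pose that puts scoop-frame point refpt at world ref, nose down by pitch"""
    Rs=R.from_euler("zy",[yaw,pitch]).as_matrix(); Rt=Rs@tool(phi,s)
    g=np.array(ref)+Rs@(GRIP+corr-refpt)
    return g+Rt[:,2]*.019, R.from_matrix(Rt).as_euler("xyz")
E
python3 - <<'E'
from h import *
d=np.deg2rad; O=np.zeros(3)
wp={"pad":((.56,.012,.004),O,0,.03),"padup":((.56,.012,.12),O,0,.03),"binin":((.505-.03,-.23,.08),NOSE,d(30),-.2),"bin0":((.505-.03,-.23,.006),NOSE,d(25),-.2),
"bin1":((.505+.095,-.25,.006),NOSE,d(3),-.2),"lift":((.505+.09,-.25,.1),NOSE,d(-20),-.2),"kit-20":((.535,.287,.10),NOSE,d(-20),-.03),"kit30":((.535,.287,.08),NOSE,d(30),-.03),"kit65":((.535,.287,.07),NOSE,d(65),-.03)}
for s in(1,-1):
  for ph in range(0,61,10):
    r=[]
    for k,(p,rp,pi,yw) in wp.items():
        q=inverse_kinematics(*tcp(p,rp,pi,yw,d(ph),s)); r.append(k+":"+("x" if q is None else ",".join(f"{v:.1f}" for v in q)))
    print(s,ph,r)
E
```

```text
1 0 ['pad:-0.2,0.0,2.1,0.0,1.0,-1.8', 'padup:-0.2,-0.1,2.0,0.0,1.3,-1.8', 'binin:-0.5,0.2,1.7,-0.2,1.7,-1.8', 'bin0:-0.5,0.2,1.8,-0.2,1.5,-1.8', 'bin1:-0.6,0.2,1.9,-0.0,1.1,-1.9', 'lift:-0.8,-0.2,2.2,0.3,0.9,-2.3', 'kit-20:0.6,-0.2,2.2,-0.3,0.8,-0.8', 'kit30:0.3,0.4,1.5,0.2,1.8,-1.2', 'kit65:0.2,1.0,0.8,0.4,2.5,-1.2']
1 10 ['pad:-0.2,-0.1,2.2,0.0,0.9,-1.8', 'padup:-0.2,-0.3,2.1,0.0,1.1,-1.8', 'binin:-0.5,0.1,1.8,-0.2,1.6,-1.9', 'bin0:-0.5,0.1,2.0,-0.2,1.3,-1.9', 'bin1:-0.6,0.1,2.0,0.1,0.9,-2.0', 'lift:-0.9,-0.3,2.3,0.5,0.8,-2.6', 'kit-20:0.7,-0.2,2.3,-0.5,0.7,-0.5', 'kit30:0.4,0.3,1.6,0.1,1.6,-1.2', 'kit65:0.3,0.9,0.9,0.3,2.3,-1.2']
1 20 ['pad:-0.2,-0.2,2.4,0.1,0.7,-1.9', 'padup:-0.2,-0.4,2.3,0.1,1.0,-1.8', 'binin:-0.5,-0.1,1.9,-0.2,1.4,-1.9', 'bin0:-0.6,-0.1,2.1,-0.1,1.2,-1.9', 'bin1:-0.7,-0.0,2.2,0.2,0.8,-2.2', 'lift:x', 'kit-20:0.8,-0.2,2.4,-0.9,0.7,-0.1', 'kit30:0.4,0.2,1.7,0.1,1.5,-1.2', 'kit65:0.3,0.8,1.0,0.2,2.1,-1.2']
1 30 ['pad:-0.2,-0.3,2.5,0.3,0.5,-2.1', 'padup:-0.2,-0.6,2.4,0.2,0.8,-1.9', 'binin:-0.6,-0.2,2.0,-0.1,1.3,-2.0', 'bin0:-0.6,-0.2,2.2,-0.0,1.0,-2.0', 'bin1:-0.7,
[... 1908 characters left out ...]
,2.0', 'kit65:0.3,0.7,1.1,0.2,2.0,1.9']
-1 40 ['pad:x', 'padup:-0.3,-0.7,2.5,0.3,0.7,1.1', 'binin:-0.6,-0.4,2.2,-0.0,1.1,1.1', 'bin0:-0.7,-0.4,2.3,0.1,0.9,1.0', 'bin1:-0.8,-0.2,2.4,0.8,0.5,0.3', 'lift:x', 'kit-20:x', 'kit30:0.5,-0.1,1.9,-0.1,1.2,2.1', 'kit65:0.3,0.5,1.2,0.1,1.8,1.9']
-1 50 ['pad:x', 'padup:x', 'binin:-0.7,-0.5,2.3,0.1,1.0,1.0', 'bin0:-0.8,-0.5,2.5,0.3,0.8,0.8', 'bin1:-0.9,-0.2,2.5,1.3,0.5,-0.3', 'lift:x', 'kit-20:x', 'kit30:0.5,-0.1,2.0,-0.2,1.0,2.2', 'kit65:0.3,0.4,1.4,0.1,1.6,1.9']
-1 60 ['pad:x', 'padup:x', 'binin:-0.8,-0.7,2.4,0.3,0.9,0.8', 'bin0:x', 'bin1:x', 'lift:x', 'kit-20:1.1,0.3,2.4,4.4,1.2,-1.9', 'kit30:0.6,-0.2,2.1,-0.4,0.9,2.4', 'kit65:0.4,0.3,1.5,0.0,1.5,1.9']
```

```bash
python3 - <<'E'
from h import *
rot=R.from_matrix(tool(0.17)).as_euler("xyz")
print(np.array(get_calibration("wrist")["world_from_camera"]).round(3), observe()["eef_pos"])
for n,p in(("wbin",(.45,-.23,.36)),("wpad",(.44,.01,.30))):
    movep(p,rot); im,W,h=cloud(n and "wrist"); np.savez(n+".npz",im=im,W=W,h=h); save(n,im)
o=observe();print(o["time_s"],o["q"].round(2)); print(np.array(get_calibration("wrist")["world_from_camera"]).round(3))
a=np.hstack([cv2.resize(cv2.imread(f"pics/{n}.png"),(400,250)) for n in("wbin","wpad")]);cv2.imwrite("pics/w2.png",a)
E
```

```text
[[ 1.     0.    -0.002  0.625]
 [-0.    -0.955 -0.297  0.076]
 [-0.002  0.297 -0.955  0.373]
 [ 0.     0.     0.     1.   ]] [6.24467350e-01 8.06779794e-05 2.30306238e-01]
3.0333 [-0.18 -0.43  2.01  0.03  1.4  -1.75]
[[ 0.001  0.89   0.456  0.342]
 [ 1.    -0.001 -0.     0.009]
 [ 0.     0.456 -0.89   0.428]
 [ 0.     0.     0.     1.   ]]
```

View pics/w2.png

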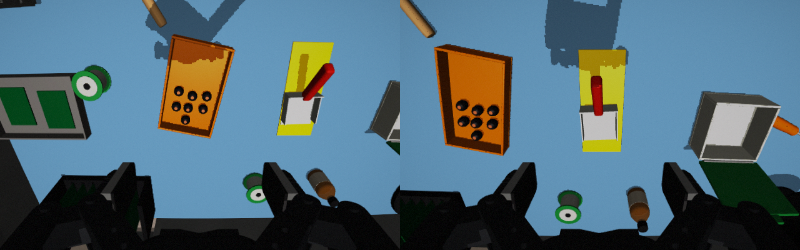

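The wrist views show all of it. The left one has the bin around (195,88) with all seven beads. The right one has the scoop around (598,100) and the kit with its lid around (735,125). Now the precise measurement.

```bash
cat > meas2.py <<'E'
from meas import rect,big
from h import *
E
sed -i 's/^for n in("side","scene"):/for n in():/' meas.py
cat >> meas2.py <<'E'
for n in("wbin","wpad"):
    f=np.load(n+".npz"); W,h=f["W"],f["h"]; H,S,V=[h[...,i].astype(int) for i in range(3)]; X,Y,Z=[W[...,i] for i in range(3)]
    ok=(X>.3)&(X<.75)&(abs(Y)<.4); print(n)
    tab=ok&(abs(H-103)<8)&(Z<.02)&(V>120);print("table z",np.nanmedian(Z[tab]))
    o=ok&(H>4)&(H<21)&(S>170)&(Y<-.1)
    for nm,m in(("rim",o&(Z>.03)&(Z<.045)),("outer",o&(Z>.0)&(Z<.05))):
        m=big(m);print(nm,m.sum(),rect(W[m][:,:2]),np.nanmedian(Z[m]).round(4))
    b=big(o&(Z<.05));cs,_=cv2.findContours(b.astype(np.uint8),0,2);fl=cv2.drawContours(np.zeros(b.shape,np.uint8),cs,-1,1,-1)>0
    k,l,s,_=cv2.connectedComponentsWithStats((fl&(V<80)&(S<150)).astype(np.uint8))
    for i in range(1,k):
        if s[i,4]>20: q=W[l==i]; print(" bead",s[i,4],((np.nanpercentile(q,2,0)+np.nanpercentile(q,98,0))/2)[:2].round(4),np.nanpercentile(q[:,2],95).round(4))
    p=ok&(H>22)&(H<34)&(S>150)&(Z<.012); m=big(p); P=W[p&(abs(Y)<.12)];print("pad",m.sum(),rect(P[:,:2]),np.nanmedian(P[:,2]))
    m=big(((H<5)|(H>174))&(S>150)&(abs(Y)<.1)&ok&(Z>.02)); P=W[m]
    t=P[P[:,2]>.05]; yl=[(t[abs(t[:,0]-x)<.005]) for x in np.arange(.44,.52,.01)]
    print("handle",m.sum(),"x",np.percentile(P[:,0],[0,1,99]).round(4),"z",np.percentile(P[:,2],[1,99,100]).round(4),"mid",[(q[:,0].mean().round(4),((q[:,1].min()+q[:,1].max())/2).round(4),np.ptp(q[:,1]).round(4),np.median(q[:,2]).round(4)) for q in yl if len(q)>10])
    m=ok&(S<70)&(V>60)&(abs(Y)<.1)&(Z>.0045)&(Z<.045)&(X>.45); m=big(m);print("blade",m.sum(),rect(W[m][:,:2]))
    m=m&(Z<.011);print("blade floor",m.sum(),rect(W[m][:,:2]),np.nanmedian(Z[m]))
    m=ok&(S<70)&(V>60)&(Y>.15)&(Z>.054)&(Z<.066);print("kit rim",m.sum(),rect(W[big(m)][:,:2]))
    m=big(ok&(H>45)&(H<90)&(S>80)&(Z>.06)&(Y>.15)); P=W[m]; P=P[np.isfinite(P).all(1)];c=P.mean(0);print("lid",m.sum(),c.round(4),np.linalg.svd(P-c)[2][2].round(3),P.min(0).round(3),P.max(0).round(3)) if len(P)<9000 else 0
E
python3 meas2.py
```

```text
wbin
table z 0.0003532299056482058
rim 1938 (array([ 505.7, -242.9]), array([127.3, 209.4]), 77.69) 0.0376
outer 13079 (array([ 505.7, -242.9]), array([127.3, 209.5]), 77.69) 0.0056
 bead 132 [ 0.5087 -0.2758] 0.0279
 bead 134 [ 0.5201 -0.2453] 0.0278
 bead 129 [ 0.5205 -0.213 ] 0.0277
 bead 123 [ 0.545  -0.2829] 0.0276
 bead 124 [ 0.5492 -0.2559] 0.0276
 bead 122 [ 0.552  -0.2215] 0.0277
 bead 122 [ 0.5798 -0.2626] 0.0278
pad 4099 (array([517.8,  14.1]), array([ 90.3, 228.1]), 89.95) 0.00441020617562779
handle 1246 x [0.4305 0.4316 0.5197] z [0.0368 0.1083 0.11  ] mid [(np.float64(0.4399), np.float64(0.0028), np.float64(0.0166), np.float64(0.104)), (np.float64(0.4498), np.float64(0.0027), np.float64(0.0157), np.float64(0.0996)), (np.float64(0.4601), np.float64(0.0031), np.float64(0.0177), np.float64(0.0916)), (np.float64(0.47), np.float64(0.0042), np.float64(0.0165), np.float64(0.083)), (np.float64(0.4798), np.float64(0.0041), np.float64(0.0156), np.float64(0.0752)), (np.float64(0.4899), np.float64(0.0035), np.float64(0.0147), np.float64(0.0667)), (np.float64(0.5), np.float64(0.0051
[... 1266 characters left out ...]
, np.float64(0.0059), np.float64(0.0159), np.float64(0.0863)), (np.float64(0.4802), np.float64(0.0063), np.float64(0.0153), np.float64(0.0775)), (np.float64(0.4902), np.float64(0.0068), np.float64(0.017), np.float64(0.069)), (np.float64(0.4998), np.float64(0.0068), np.float64(0.0172), np.float64(0.0605)), (np.float64(0.5089), np.float64(0.0073), np.float64(0.0165), np.float64(0.0533))]
blade 2497 (array([556.7,   9.2]), array([84.9, 75.9]), 2.24)
blade floor 2131 (array([565.7,   9.3]), array([67., 72.]), 2.05) 0.0062971335544735885
kit rim 1972 (array([555.7, 286.6]), array([132.5, 132.9]), 86.82)
lid 7766 [0.6265 0.2836 0.1309] [ 0.995 -0.05  -0.091] [0.616 0.217 0.061] [0.641 0.348 0.207]
```

Every size agrees with the given dimensions: the bin is 209x127, the pad 229x90, the kit 132, and the bead tops are at 27 mm. The poses are:

| Item | Position (m) | Yaw (rad) |
|---|---|---|
| Scoop | (0.558, 0.009) | 0.037 |
| Bin | (0.5057, -0.2425) | -0.213 |
| Kit | (0.5557, 0.2866) | -0.0555 |

I'll grasp the scoop next.

```bash
cat >> h.py <<'E'
d=np.deg2rad; O=np.zeros(3); PHI=d(10)
SC=np.array([.558,.009,.004]); SY=.037
BIN=np.array([.5057,-.2425,0]); BY=-.213; KIT=np.array([.5557,.2866,0]); KY=-.0555
def loc(c,yaw,p): return c+R.from_euler("z",yaw).apply(p)
def bn(x,y,z,pitch): return tcp(loc(BIN,BY,[x,y,z]),NOSE,d(pitch),BY,PHI)   # nose in bin frame
def kt(x,y,z,pitch): return tcp(loc(KIT,KY,[x,y,z]),NOSE,d(pitch),KY,PHI)
def lin(pr,feed=.1,mf=None): return move_l(pr[0],feed=feed,rotation=pr[1],max_force=mf)
def st(t=""):
    o=observe();print(t,round(o["time_s"],2),o["eef_pos"].round(4),"F",o["ft_force"].round(1),"op",round(o["opening"],4),"g",round(o["grasp_force"],1))
E
python3 - <<'E'
from h import *
p,r=tcp(SC,O,0,SY,PHI); z=R.from_euler("xyz",r).as_matrix()[:,2]
movep(p-.09*z,r); print(move_l(p,feed=.12,max_force=8)); st("at")
gripper_to(0.0,f_grip=90); st("closed")
p2,r2=tcp(SC+[0,0,.11],O,0,SY,PHI); lin((p2,r2)); hold(.3); st("up")
im,W,h=cloud("side"); save("up",im[130:300,230:450]); 
E
```

```text
False
at 4.58 [0.4653 0.0054 0.0624] F [ 1.2 -0.   0.2] op 0.0853 g 0.0
closed 5.21 [0.4645 0.0056 0.0616] F [-2.4  1.   5.1] op 0.0172 g 87.6
up 6.76 [0.4642 0.0056 0.1709] F [-0.3  0.8 -1.2] op 0.0168 g 87.7
```

View pics/up.png

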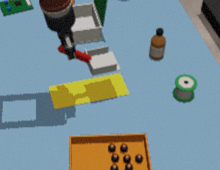

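The scoop is held level, with the blade around (103,60) above the pad. Next, the scooping pass.

```bash
python3 - <<'E'
from h import *
yo=.016
movep(*bn(-.022,yo,.10,35)); hold(.2); st("above")
lin(bn(-.022,yo,.02,35),.12)
hit=lin(bn(-.022,yo,.001,35),.03,4); o=observe(); 
p=bn(-.022,yo,.005,35)[0]; dz=o["eef_pos"][2]-p[2]; st(f"floor hit {hit} dz {dz:.4f}")
zf=.005+dz+.0007
A=[(-.022,35,0),(.002,20,0),(.025,8,0),(.05,5,0),(.075,5,0),(.0975,5,0)]
for x,pi,_ in A:
    h=lin(bn(x,yo,zf,pi),.07,35); st(f"x={x} {h}")
    if h: break
np.save("zf.npy",zf)
im,W,hh=cloud("side"); save("scooped",cv2.resize(im[200:330,260:420],None,fx=4,fy=4,interpolation=cv2.INTER_CUBIC))
E
```

```text
above 7.85 [ 0.4117 -0.1923  0.2231] F [ 0.4  0.5 -1.2] op 0.0168 g 87.8
floor hit True dz 0.0027 9.13 [ 0.4118 -0.1937  0.1307] F [-0.7  0.9  4.5] op 0.0169 g 88.6
x=-0.022 False 9.38 [ 0.4118 -0.1936  0.1313] F [ 0.1 -0.7  0.4] op 0.017 g 88.0
x=0.002 False 9.89 [ 0.4056 -0.1987  0.1079] F [-0.   0.4 -1.5] op 0.0169 g 87.7
x=0.025 False 10.4 [ 0.4105 -0.2037  0.084 ] F [ 0.7  0.9 -1.2] op 0.0169 g 87.8
x=0.05 False 10.87 [ 0.4311 -0.2088  0.0771] F [-0.4 -0.1 -3.1] op 0.017 g 87.8
x=0.075 False 11.38 [ 0.4553 -0.2139  0.0769] F [ 0.2 -0.9 -1.4] op 0.017 g 87.8
x=0.0975 False 11.85 [ 0.4776 -0.2189  0.077 ] F [-0.6 -0.1 -1.2] op 0.0168 g 88.1
```

View pics/scooped.png

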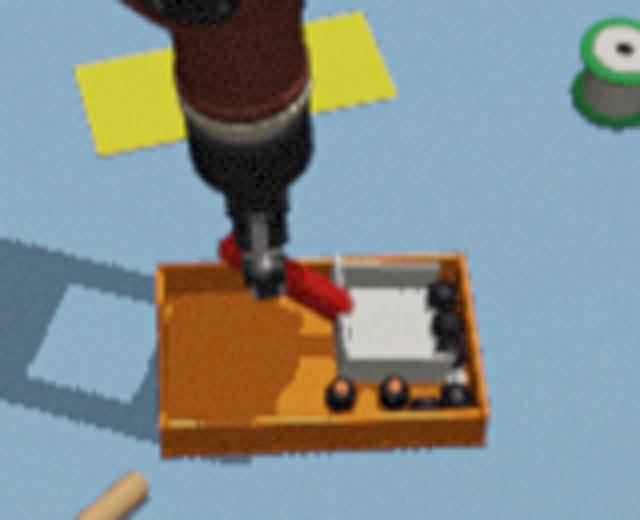

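Three beads sit at the front of the blade, at about (443,293), (447,322) and (450,350). The others are outside the -y side wall. I'll tilt back against the bin wall and then lift.

```bash
python3 - <<'E'
from h import *
yo=.016; zf=float(np.load("zf.npy"))
for x,dz,pi in[(.0965,.008,0),(.096,.016,-7),(.0955,.025,-13),(.0945,.04,-16)]:
    h=lin(bn(x,yo,zf+dz,pi),.05,25); st(f"{x} {h}")
    if h: break
hold(.3)
im,W,hh=cloud("side"); save("lift1",cv2.resize(im[200:330,260:420],None,fx=3,fy=3,interpolation=cv2.INTER_CUBIC))
E
```

```text
0.0965 False 12.19 [ 0.4695 -0.2184  0.0734] F [ 0.1  0.1 -1.5] op 0.0167 g 88.0
0.096 False 12.56 [ 0.4642 -0.2188  0.0654] F [ 0.1  0.1 -1.7] op 0.0167 g 88.0
0.0955 False 12.87 [ 0.4602 -0.2186  0.0596] F [ 0.   0.4 -1.5] op 0.0169 g 88.1
0.0945 False 13.18 [ 0.459  -0.2189  0.0679] F [ 0.1  0.4 -1.4] op 0.0174 g 88.1
```

View pics/lift1.png

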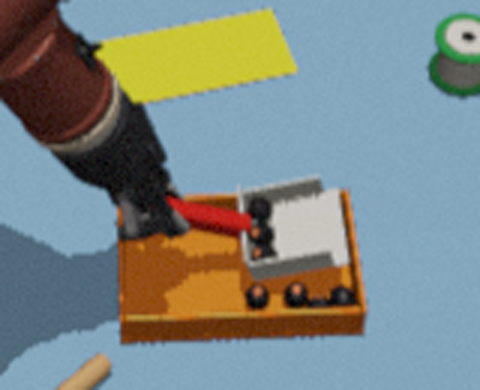

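All three beads are now against the back wall, around (261,208–250). I'll carry them to the kit along checked waypoints and tip them in.

```bash
python3 - <<'E'
from h import *
yo=.016; zf=float(np.load("zf.npy")); YK=.2
a=loc(BIN,BY,[.088,yo,.17]); b=loc(KIT,KY,[-.032,0,.13])
def T(n,pi,y): return tcp(n,NOSE,d(pi),y,PHI)
W=[T(loc(BIN,BY,[.09,yo,.10]),-16,BY),T(a,-14,BY)]
for t in(.25,.5,.75,1): W.append(T(a*(1-t)+b*t,-14+2*t,BY*(1-t)+YK*t))
n=len(W)
for pi,z in[(-5,.115),(8,.105),(20,.10),(32,.095),(45,.09),(57,.085)]: W.append(T(loc(KIT,KY,[-.032,0,z]),pi,YK))
qs=[inverse_kinematics(*w) for w in W]; bad=[i for i,q in enumerate(qs) if q is None]; print("bad",bad)
for q in qs: print(q if q is None else q.round(2))
if not bad:
    for i,w in enumerate(W):
        lin(w,.14 if i<n else .09)
        if i==n-1: st("kit"); im,_,_=cloud("side"); save("carry",im)
    hold(.4); st("tipped"); im,_,_=cloud("side"); save("tip",im)
    x=[cv2.resize(cv2.imread(f"pics/{k}.png")[60:210,220:400],None,fx=2.2,fy=2.2,interpolation=cv2.INTER_CUBIC) for k in("carry","tip")]; cv2.imwrite("pics/ct.png",np.hstack(x))
E
```

```text
bad []
[-0.8  -0.26  2.29  0.41  0.8  -2.39]
[-0.78 -0.36  2.2   0.31  0.99 -2.27]
[-0.55 -0.57  2.35  0.23  1.   -2.09]
[-0.2  -0.67  2.42  0.09  1.   -1.8 ]
[ 0.2  -0.59  2.39 -0.08  0.95 -1.43]
[ 0.55 -0.38  2.27 -0.21  0.91 -1.12]
[ 0.49 -0.3   2.19 -0.11  1.01 -1.24]
[ 0.4  -0.13  1.99  0.02  1.24 -1.37]
[ 0.34  0.04  1.79  0.09  1.46 -1.45]
[ 0.29  0.24  1.58  0.14  1.68 -1.48]
[ 0.25  0.46  1.35  0.19  1.92 -1.5 ]
[ 0.22  0.68  1.12  0.23  2.13 -1.49]
kit 18.79 [0.3818 0.2608 0.1583] F [-0.7  0.4 -2.5] op 0.0167 g 88.1
tipped 21.79 [0.4992 0.2616 0.2284] F [ 0.1  0.6 -1.9] op 0.0171 g 88.2
```

View pics/ct.png

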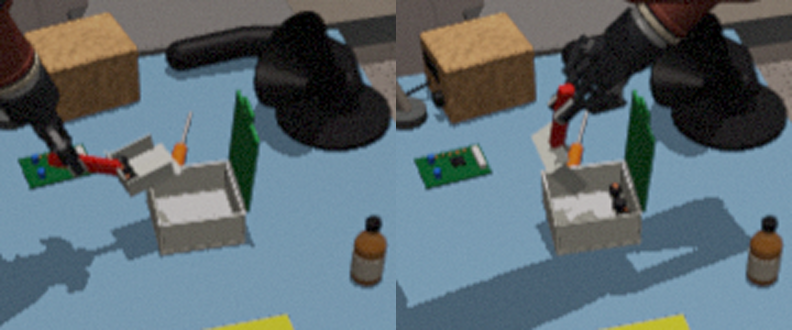

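The right half shows beads in the box at about (615,188) and (619,205). I'll back the scoop off and count beads in the box and in the bin.

```bash
python3 - <<'E'
from h import *
def T(n,pi,y): return tcp(n,NOSE,d(pi),y,PHI)
lin(T(loc(KIT,KY,[-.04,0,.14]),35,.2),.2); lin(T(loc(KIT,KY,[-.10,-.03,.17]),5,.1),.2); hold(.15); st()
im,W,h=cloud("wrist"); save("wk",im); im2,W2,h2=cloud("side"); save("wk2",im2)
for W_,h_,n in((W,h,"wrist"),(W2,h2,"side")):
    p=(W_-KIT)@R.from_euler("z",KY).as_matrix(); dk=(h_[...,2]<90)&(h_[...,1]<150)
    for nm,m in(("kit",(abs(p[...,0])<.058)&(abs(p[...,1])<.058)&(W_[...,2]>.008)&(W_[...,2]<.06)&dk),):
        k,l,s,c=cv2.connectedComponentsWithStats(m.astype(np.uint8)); print(n,nm,[(s[i,4],c[i].round(),np.median(p[l==i],0).round(3)) for i in range(1,k) if s[i,4]>6])
a=cv2.resize(im,(400,250)); b=cv2.resize(im2[90:200,240:416],(400,250),interpolation=cv2.INTER_CUBIC); save("cnt",np.hstack([a,b]))
E
```

```text
23.36 [0.326  0.2485 0.2387] F [-0.3  0.6 -0.5] op 0.0167 g 88.2
wrist kit [(np.int32(7), array([332., 356.]), array([0.053, 0.013, 0.025]))]
side kit [(np.int32(63), array([320., 150.]), array([0.044, 0.015, 0.021]))]
```

View pics/cnt.png

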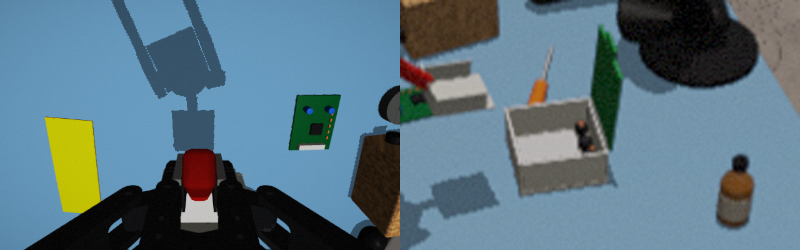

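```bash
python3 - <<'E'
from h import *
p,r=tcp(SC,O,0,SY,PHI); z=R.from_euler("xyz",r).as_matrix()[:,2]
lin(tcp(SC+[-.03,.13,.16],O,0,.1,PHI),.25)
lin(tcp(SC+[0,0,.12],O,0,SY,PHI),.2); lin(tcp(SC+[0,0,.012],O,0,SY,PHI),.2); hold(.1)
print(lin(tcp(SC+[0,0,-.002],O,0,SY,PHI),.03,3)); st("down"); 
gripper_to(.085); hold(.2); st("open")
q=observe()["eef_pos"]; move_l(q-.1*z,feed=.2); st()
movep((.42,.17,.34),r)
im,W,h=cloud("wrist"); np.savez("wpad.npz",im=im,W=W,h=h); save("after",im)
p=(W-KIT)@R.from_euler("z",KY).as_matrix(); m=(abs(p[...,0])<.058)&(abs(p[...,1])<.058)&(W[...,2]>.008)&(W[...,2]<.05)&(h[...,2]<80)
k,l,s,c=cv2.connectedComponentsWithStats(m.astype(np.uint8)); print([(s[i,4],np.median(p[l==i],0).round(3)) for i in range(1,k) if s[i,4]>6])
st()
E
python3 meas2.py | sed -n '/wpad/,$p' | grep -v handle
```

```text
True
down 26.3 [0.4646 0.0054 0.0616] F [-1.4  0.5  3.9] op 0.0169 g 89.1
open 27.17 [0.4635 0.0057 0.0608] F [-0.4  0.1  0.6] op 0.0848 g 0.0
 27.82 [0.4458 0.0051 0.1585] F [ 0.8  0.1 -0.9] op 0.085 g 0.0
[(np.int32(168), array([ 0.043, -0.014,  0.024])), (np.int32(187), array([0.043, 0.011, 0.024])), (np.int32(145), array([0.042, 0.042, 0.023]))]
 28.83 [0.4196 0.1691 0.3375] F [-0.2 -0.7 -0.3] op 0.0849 g 0.0
wpad
table z 0.00013505995729026776
rim 1528 (array([ 507.8, -230.5]), array([107.4, 210.3]), 77.11) 0.0366
outer 10425 (array([ 505.5, -239.1]), array([125.5, 210.9]), 76.98) 0.0057
 bead 151 [ 0.5829 -0.2952] 0.0266
pad 5996 (array([517.8,  14.8]), array([228.8,  89.5]), 0.01) 0.004075789446174344
blade 1914 (array([556.4,   8.5]), array([84.3, 76.8]), 2.41)
blade floor 1569 (array([566. ,   8.9]), array([65.1, 75.9]), 2.49) 0.006139232005840434
kit rim 1668 (array([555.4, 286.3]), array([129.8, 132.5]), 87.03)
lid 6073 [0.6223 0.2625 0.1455] [ 0.785 -0.58   0.219] [0.389 0.195 0.062] [0.639 0.32  0.411]
```

View pics/after.png

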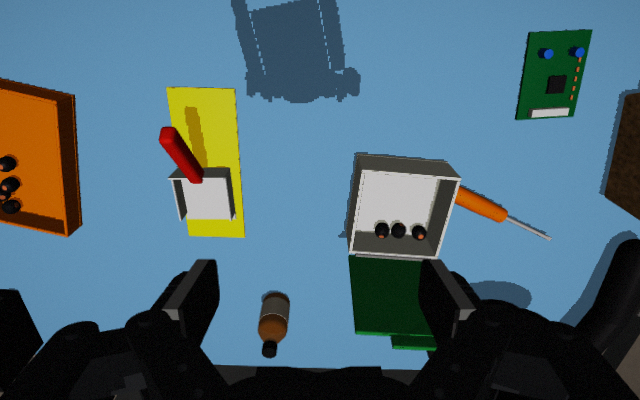

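There are three beads in the box at (382,230), (398,230) and (419,232). The scoop lies empty on the pad and the rest are in the bin. Now I'll shut the lid.

```bash
python3 - <<'E'
from h import *
rot=R.from_matrix(R.from_euler("z",KY).as_matrix()@tool(0)).as_euler("xyz")
HX=loc(KIT,KY,[.065,0,.0605]); ex=R.from_euler("z",KY).apply([1,0,0])
def P(th,r=.112,extra=0):
    n=.006+.011*np.sin(th)+extra
    return HX+ex*(-r*np.cos(th)+n*np.sin(th))+np.array([0,0,r*np.sin(th)+n*np.cos(th)])
gripper_to(0)
s=P(1.66)+ex*.025; up=s.copy(); up[2]=.30
ths=np.arange(1.6,-.01,-.2)
assert all(inverse_kinematics(p,rot) is not None for p in [up,s]+[P(t) for t in ths])
movep(up,rot); move_l(s,feed=.2); st("behind")
for t in ths:
    if move_l(P(t),feed=.12,max_force=25): st(f"stop {t:.2f}"); break
f=P(0); f[2]-=.006; print(move_l(f,feed=.03,max_force=12)); st("pressed")
f[2]=.2; move_l(f,feed=.2); movep((.42,.17,.34),R.from_matrix(tool(.17)).as_euler("xyz")); hold(.3)
for n in("wrist","side"):
    im,W,h=cloud(n); save("end_"+n,im)
    p=(W-KIT)@R.from_euler("z",KY).as_matrix(); m=(abs(p[...,0])<.06)&(abs(p[...,1])<.06)&(W[...,2]>.02)&(W[...,2]<.2)&(h[...,0]>45)&(h[...,0]<90)&(h[...,1]>80)
    A=p[m]; c=np.linalg.lstsq(np.c_[A[:,:2],np.ones(len(A))],A[:,2],rcond=None)[0]; print(n,m.sum(),"lid plane",c.round(4),np.median(A[:,2]))
st()
save("end",np.hstack([cv2.resize(cv2.cvtColor(cv2.imread(f"pics/end_{n}.png"),4),(400,250)) for n in("wrist","side")]))
E
```

```text
behind 31.48 [0.6733 0.2804 0.173 ] F [-0.1 -0.2 -0.2] op -0.0001 g 0.0
True
pressed 34.91 [0.5093 0.2894 0.0664] F [-3.  -1.9 10.5] op -0.0001 g 5.0
wrist 6991 lid plane [0.0008 0.0008 0.0669] 0.06686065657868272
side 857 lid plane [-0.0005  0.0052  0.0655] 0.0653826019251351
 36.97 [0.4201 0.1702 0.3393] F [-0.5 -0.9 -0.3] op 0.0001 g 0.0
```

View pics/end.png

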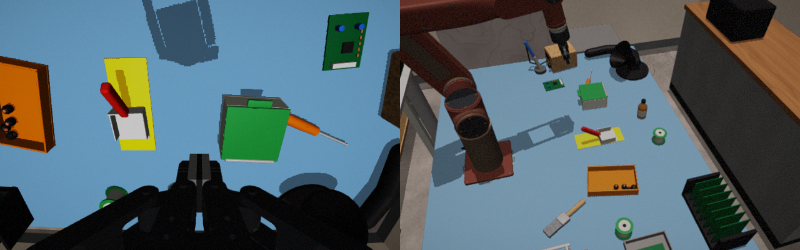

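The lid is shut: its plane is level at 66.9 mm with a slope under 0.001. The scoop is flat and empty on the pad, the remaining beads are in the bin, and nothing else has moved.

```bash
python3 -c "
from plant import *
print(job_done())"
```

```text
the job is handed in; nothing more can be done
None
```

Job handed in at about 37 s of the 72 s limit: three beads are in the white box with its lid shut, the other four were left in the orange bin, and the scoop is flat and empty on its yellow pad; the judge's verdict was not shown.

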